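# Put the soldering tools back in their foam cut-outs

### The arm

A 7-joint arm with a two-finger parallel gripper is mounted at the origin on the work surface. World frame = base frame: x ahead of the robot, y to its left, z up, the work surface at z = 0. Lengths are in m, angles in rad, forces in N, time in s.
With the tool pointing down it reaches from about 0.425 to 0.875 m from the base axis. Payload 8.4 kg.
Tool frame: the origin (TCP) lies on the centre line of the jaws, within the pads' length; the fingertips stand 22 mm ahead of it and the grasp point (between the pads) lies 3 mm ahead of it; z points along the fingers, y is the line along which they close (so a half turn about z gives the same grasp; the last joint's range is limited). The gripper opens to 87 mm and grips with 3 to 60 N. Pads are 19 mm wide; open, the fingers measure 117 mm over their backs; the gripper's body (75 mm by 190 mm) begins 51 mm behind the grasp point.
Start: joints at [-1.307, 0.333, 0.04, 1.465, -0.013, 1.343, -0.059], TCP at [0.231, 0.608, 0.245] pointing down, gripper open.
Joint ranges: [-2.58, 2.58], [-0.38, 2.09], [-1.3, 1.39], [0.25, 2.4], [-1.5, 4.64], [0.08, 2.09], [-2.65, 2.65]. Speed limits (rad/s): [2.22, 2.22, 2.79, 2.79, 3.14, 3.14, 3.14].

### API

Orientations are given as [roll, pitch, yaw] about the fixed x, y, z axes, in that order (R = Rz(yaw) Ry(pitch) Rx(roll)).
In Python, from plant import env gives the robot as it stands.
- The arm moves only by the shell command python3 -m inch 'ROWS'. ROWS is JSON, a list of rows, each a list of 3 entries, a list of its own where there are three numbers: the shift along the tool's x, y, z in mm, then the turn, a rotation vector about the tool's x, y, z in degrees, then the closure, from 0 (fully open) to 1 (shut). A call has 1 to 8 rows; each row is the pose to reach, as a shift and turn from the pose commanded when the call began, along the tool's axes at that moment; what a row does not reach only later rows make up. A row lasts 1/10 s, in which the tool goes at most 50 mm and 8.59 degrees, less where a joint would pass 70% of its speed; a pose out of reach is approached as far as the arm can. A call with a gripper value outside its range is refused whole. The fingers move at their own pace and stop on an object; the grip force is fixed at half the most. Time passes only in rows, so rows that repeat a pose let the fingers close. It gives the time, the measured TCP pose, the force, the opening and the grip force at its end, in the units of the state.
- env.read_state(): the state, without advancing time (a new reading comes with each control period).
- env.get_image(name): name is "scene" or "top" or "wrist"; returns the picture (480x640x3 uint8, blue, green, red); there is no depth.
- env.camera_info(name): a dict with "fx", "fy", "cx", "cy" (pixels), "k1" (the pictures are not rectified: a ray, as slopes to the right and down, at radius r is drawn at 1 + k1 r^2 times it, then the intrinsics apply), "R" (3x3) and "t" (3): a world point X has camera coordinates R X + t; the wrist camera has in their place "hand_eye" (4x4, takes a point from camera to tool coordinates, whose origin is the TCP and whose axes are the flange's). Camera axes: x right, y down, z forward; pixel columns grow to the right and rows downward; lengths in m; the calibration is good to about 2 mm. A picture is of the moment at which its call begins: read the wrist's pose just before it. camera_info takes no time and is no camera call.
- env.hand_in(): hands the job in; it is judged then, once.
The state is a dict: "t": time; "joint_positions": joint angles; "dq": joint speeds; "tau": joint torques, N m; "position": TCP position; "orientation": TCP orientation; "wrist_force": force on the tool from outside, world axes, zero at the start; "moment": the same for the moment, N m; "width": finger opening in m; "grasp_force": force on a finger pad.
Only numpy, scipy, OpenCV 4.12 (cv2) and the standard library are available. Lean on these libraries where they do the work, as an engineer would, in place of code of your own. Each camera call takes 0.05 s, during which the arm holds its last target. There are 200 camera calls.

### The job

The soldering lesson is over: put the desoldering pump, the screwdriver, the side cutters and the solder reel back, each into the foam insert cut out in its shape, the same way round as the cut-out and lying fully down on its green floor. Set them down rather than dropping them, and leave the half-finished circuit board and the block battery where they are.

Things in the scene. Friction and masses are not known exactly. Their poses are not given: they have to be found in the camera images.
- pump: Loose desoldering pump lying flat: blue barrel 20 mm across (axis 11 mm up) between square black collars 22 mm wide, thin white nozzle, red knob on a rod; 162 mm long, 70 g. Origin: on its underside, below the place to grip (20 mm wide across y). x points to the nozzle tip at +66 mm; barrel with collars spans x -70 to +34 mm, knob end at -96 mm; z up.
- driver: Loose flat-blade screwdriver lying flat: yellow and black squarish handle 22 mm wide and high, steel shaft 5 mm across; 140 mm long, 60 g. Origin: on the handle's underside, near its front, below the place to grip (22 mm wide across y). x points to the blade tip at +85 mm; full-width handle spans x -55 to +5 mm, shaft starts at +20 mm; z up.
- cutters: Loose rigid side cutters lying flat: red handles 14 mm high that spread to 51 mm at the rear, narrow steel jaws; 123 mm long, 70 g. Origin: on the underside just behind the pivot, below the place to grip (both handles are parallel there, 28 mm over both across y, x -18 to +12 mm). x points to the jaw tips at +48 mm; handle ends at -75 mm; z up.
- reel: Loose reel of solder standing upright on its flange: silver drum between navy blue discs, 55 mm across, 42 mm high, 150 g. Origin: centre of its underside; z up; round, its yaw does not matter.
- pump_insert: Fixed black foam block, 20 mm high, cut out 10 mm deep to a lime floor in the pump's shape, 5 to 8 mm play; a black finger channel, as deep and 48 mm wide, crosses it at the origin. Origin: table height, below where the pump's origin belongs; x is the way the nozzle must point; cut-out floor 10 mm above it. Block spans x -112 to +82, y +-42 mm.
- driver_insert: Fixed black foam block like the pump's, 20 mm high, cut out 10 mm deep for the screwdriver (broad handle, thin shaft; 6 to 8 mm play), 48 mm black finger channel across it at the origin. Origin: table height, below where the screwdriver's origin belongs; x is the way the blade must point; lime floor at z 10 mm. Block spans x -71 to +101, y +-42 mm.
- cutters_insert: Fixed black foam block like the pump's, 20 mm high, cut out 10 mm deep for the side cutters (wide at the handles, narrow at the jaws; about 8 mm play), 48 mm black finger channel at the origin. Origin: table height, below where the cutters' origin belongs; x is the way the jaws must point; lime floor at z 10 mm. Block spans x -93 to +64, y +-42 mm.
- reel_insert: Fixed square black foam block, 84 x 84 x 20 mm, with a round cut-out 71 mm across and 10 mm deep (lime floor at z 10 mm) for the solder reel. Origin: table height, below the centre of the cut-out.
- board: Half-soldered green circuit board, 60 x 40 mm, up to 16 mm high, loose in the middle of the bench; not to be disturbed. Origin: centre of its underside.
- battery: Block battery standing upright, black and copper, 18 x 27 mm, 48 mm high, loose in the middle of the bench; not to be disturbed. Origin: centre of its underside.

How it is judged:
At the end, for the whole second after the job is handed in: Each tool lies at rest on the floor of its own cut-out, the right way round: origin within 13 mm of the insert's, underside under 13.5 mm above the table, tilt under 0.09 rad, long tools within 0.2 rad of the cut-out's direction; board and battery within 15 mm of their start (horizontal distance between pump and pump_insert below 0.013 m and z of pump in the frame of pump_insert below 0.0135 m and angle between each of pump, driver, cutters, reel's own z axis and vertical below 0.09 rad and linear speed of each of pump, driver, cutters, reel below 0.02 m/s and angle between the x axis of pump and the x axis of pump_insert, either way round below 0.2 rad and horizontal distance between driver and driver_insert below 0.013 m and z of driver in the frame of driver_insert below 0.0135 m and angle between the x axis of driver and the x axis of driver_insert, either way round below 0.2 rad and horizontal distance between cutters and cutters_insert below 0.013 m and z of cutters in the frame of cutters_insert below 0.0135 m and angle between the x axis of cutters and the x axis of cutters_insert, either way round below 0.2 rad and horizontal distance between reel and reel_insert below 0.013 m and z of reel in the frame of reel_insert below 0.0135 m and distance of each of board, battery from where it was at the start of the episode below 0.015 m); the robot touches nothing.
It fails at once if the board was shifted by more than 15 mm (distance of board from where it was at the start of the episode above 0.015 m).
It fails at once if the battery was shifted by more than 15 mm (distance of battery from where it was at the start of the episode above 0.015 m).
It fails at once if a tool was dropped or thrown (faster than 0.7 m/s out of the fingers: a fall of about 25 mm) ((linear speed of pump above 0.7 m/s and contact force between pump and the fingers below 0.05 N) or (linear speed of driver above 0.7 m/s and contact force between driver and the fingers below 0.05 N) or (linear speed of cutters above 0.7 m/s and contact force between cutters and the fingers below 0.05 N) or (linear speed of reel above 0.7 m/s and contact force between reel and the fingers below 0.05 N)).
It also fails if it takes over 106 s, if anything falls off the work surface, if the arm or the gripper's body presses on something with over 40 N, if the wrist force passes 120 N, or if a joint passes its speed limit or range.

## Working session

There is one attempt and no reset: what is moved stays moved. The work goes in short steps, Python scripts to look and compute and a shell command to move; the robot and the scene stay as the last step left them, time stands still between calls to the robot, and variables do not carry over. Pictures are saved under pics/ and viewed, at most 16 in all, crops included, and the job is handed in when it is done.

```bash
ls; mkdir -p pics; python3 - <<'E'
from plant import env
import cv2
s=env.read_state(); print({k:s[k] for k in('t','position','orientation','width')})
for n in('top','scene'):
    cv2.imwrite(f'pics/{n}0.png',env.get_image(n)); c=env.camera_info(n); print(n,c)
print(env.camera_info('wrist'))
E
```

```text
pics
{'t': 0.0, 'position': array([0.23054338, 0.60727278, 0.24365071]), 'orientation': array([-3.13995619e+00,  9.26563999e-05,  2.77878880e+00]), 'width': 0.08723450160533332}
top {'fx': 482.7786764331665, 'fy': 482.7786764331665, 'cx': 329.46835078814775, 'cy': 243.3851669727557, 'k1': -0.10038423948824925, 'R': array([[ 0.01693055, -0.9997998 ,  0.01066343],
       [-0.98849452, -0.01834044, -0.15014064],
       [ 0.15030615, -0.00799878, -0.98860714]]), 't': array([0.00283797, 0.53729635, 0.76487159])}
scene {'fx': 464.04663214356015, 'fy': 464.04663214356015, 'cx': 317.11186954039266, 'cy': 240.98445786762676, 'k1': -0.042330349702757654, 'R': array([[ 0.55337572,  0.83293118, -0.00098243],
       [ 0.51601316, -0.34374982, -0.78458044],
       [-0.65383922,  0.43366082, -0.62002626]]), 't': array([-0.32248317, -0.25330368,  1.15804407])}
{'fx': 359.26104847877787, 'fy': 359.26104847877787, 'cx': 314.779736290412, 'cy': 235.23972450926266, 'k1': -0.02866551060030272, 'hand_eye': array([[-2.37569320e-04, -9.70401222e-01, -2.41498266e-01,
         6.44501182e-02],
       [ 9.99999386e-01, -4.91863593e-04,  9.92702188e-04,
         4.43343877e-04],
       [-1.08210362e-03, -2.41497882e-01,  9.70400743e-01,
        -1.40901663e-01],
       [ 0.00000000e+00,  0.00000000e+00,  0.00000000e+00,
         1.00000000e+00]])}
```

View pics/top0.png

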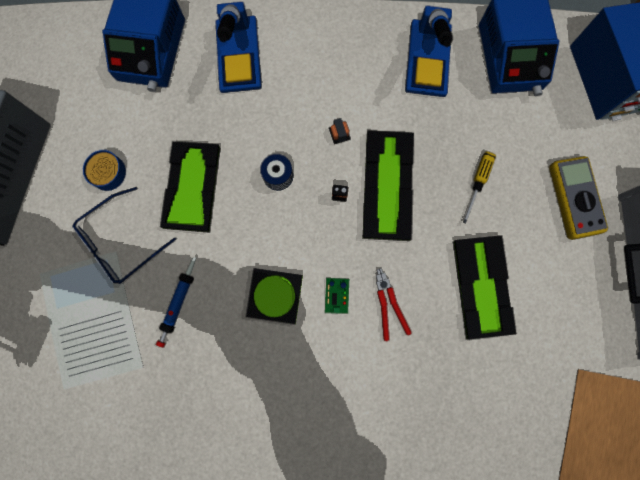

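View pics/scene0.png

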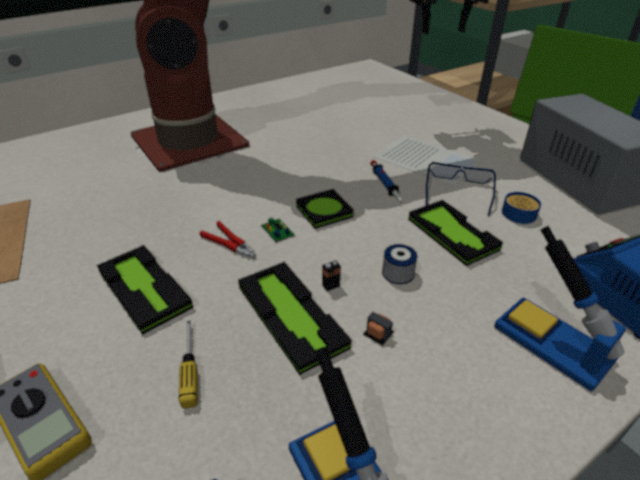

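Top view: reel (277,170), pump (176,305, nozzle up at 194,258), cutters (392,303, jaws at 379,270), driver (480,180, blade tip 464,220), with battery (340,190) and board (337,296). Inserts: cutters (190,187), pump (388,185), driver (485,287), reel (274,297). The scene view shows the same items and an extra black and copper object at (379,327).

```bash
cat > h.py <<'E'
import numpy as np, cv2
from scipy.spatial.transform import Rotation as Ro
def cam(env,name,st=None):
    c=env.camera_info(name); K=np.array([[c['fx'],0,c['cx']],[0,c['fy'],c['cy']],[0,0,1.]])
    if name=='wrist':
        T=np.eye(4); T[:3,:3]=Ro.from_euler('xyz',st['orientation']).as_matrix(); T[:3,3]=st['position']
        M=T@np.array(c['hand_eye']); A,o=M[:3,:3],M[:3,3]
    else: A=np.array(c['R']).T; o=-A@np.array(c['t'])
    return K,c['k1'],A,o
def rays(C,px):
    K,k,A,o=C; u=cv2.undistortPoints(np.float64(px).reshape(-1,1,2),K,np.array([k,0,0,0.])).reshape(-1,2)
    return np.c_[u,np.ones(len(u))]@A.T
def plane(C,px,z):
    d=rays(C,px); return (C[3]+d*((z-C[3][2])/d[:,2])[:,None])[:,:2]
def tri(C1,p1,C2,p2):
    d1,d2=rays(C1,p1)[0],rays(C2,p2)[0]; s=np.linalg.lstsq(np.c_[d1,-d2],C2[3]-C1[3],rcond=None)[0]
    a,b=C1[3]+s[0]*d1,C2[3]+s[1]*d2; return (a+b)/2,np.linalg.norm(a-b)
def blobs(im,lo,hi,amin=60,close=0):
    m=cv2.inRange(cv2.cvtColor(im,cv2.COLOR_BGR2HSV),lo,hi)
    if close: m=cv2.morphologyEx(m,cv2.MORPH_CLOSE,np.ones((close,close)))
    cs=cv2.findContours(m,cv2.RETR_EXTERNAL,cv2.CHAIN_APPROX_NONE)[0]
    return sorted([c for c in cs if cv2.contourArea(c)>amin],key=cv2.contourArea,reverse=True)
def cen(c):
    m=cv2.moments(c); return np.array([m['m10'],m['m01']])/m['m00']
def rect(P):  # world xy contour (m) -> centre, long, short (mm), axis deg
    (c,(w,h),a)=cv2.minAreaRect(np.float32(P*1000)); 
    if w<h: w,h,a=h,w,a+90
    return np.round(c,1),round(w,1),round(h,1),round(a%180,1)
E
python3 - <<'E'
from h import *; from plant import env
t=cv2.imread('pics/top0.png'); s=cv2.imread('pics/scene0.png')
Ct,Cs=cam(env,'top'),cam(env,'scene'); print('cams',Ct[3],Cs[3])
sets={'lime':((38,140,50),(60,255,255),0.01),'black':((0,0,0),(180,255,38),0.02),'red':((0,150,60),(8,255,255),.01),'red2':((172,150,60),(180,255,255),.01),
 'yellow':((22,120,60),(34,255,255),.02),'blue':((105,130,20),(125,255,255),.01)}
for n,(lo,hi,z) in sets.items():
    for im,C,k in((t,Ct,'top'),(s,Cs,'scene')):
        if n=='black' and k=='scene': continue
        for c in blobs(im,lo,hi,30 if n!='black' else 150,5 if n=='black' else 3):
            p=cen(c); P=plane(C,c,z); 
            if k=='top': print(n,k,p.round(1),cv2.contourArea(c),*rect(P),'cen',(cen(np.float32(P*1000))).round(1))
            else: print(n,k,p.round(1),cv2.contourArea(c),(plane(C,p,z)*1000).round(0))
E
```

```text
cams [0.41610154 0.0188097  0.83679727] [ 1.06633703 -0.32066515  0.51896381]
lime top [189.2 190.7] 1961.0 [641.5 262.3] 139.7 66.5 176.5 cen [633.  262.5]
lime top [388.1 187.6] 1791.5 [650.2 -89.8] 176.8 39.3 179.5 cen [645.4 -90.1]
lime top [485.3 294.5] 1427.0 [ 471.  -256.8] 156.9 40.3 7.2 cen [ 458.2 -259.2]
lime top [274.  295.8] 1294.0 [450.3 105.3] 69.8 68.4 1.5 cen [449.8 105.2]
lime scene [578.2  69.4] 7915.0 [[ 234. 1313.]]
lime scene [290.9 311. ] 1873.0 [[648. -90.]]
lime scene [140.2 281.2] 1155.5 [[ 459. -259.]]
lime scene [451.8 227.4] 1056.0 [[634. 264.]]
lime scene [323.8 206. ] 454.0 [[445. 107.]]
black top [388.2 185.5] 4862.5 [647.8 -89.1] 195.2 82.8 178.2 cen [647.3 -89. ]
black top [483.5 287. ] 4687.5 [ 470.8 -253.7] 169.9 87.1 6.6 cen [ 470.9 -253.2]
black top [ 16.7 157. ] 4079.5 [678.8 574.2] 294.7 100.3 8.6 cen [694.5 591.8]
black top [190.5 186.4] 4036.5 [638.9 258.4] 158.3 86.7 176.4 cen [638.6 257.9]
black top [601.4  65.3] 3455.0 [ 905.3 -504.3] 215.5 98.9 14.4 cen [ 900.2 -507.1]
black top [145.1  47.2] 2523.0 [929.6 375.2] 174.2 145.9 171.7 cen [90
[... 1895 characters left out ...]
e top [275.9 169.3] 676.5 [673.1 109.5] 53.8 53.5 1.8 cen [673.5 109.7]
blue top [176.3 302.6] 415.5 [432.9 273.8] 80.2 18.9 161.4 cen [434.5 273. ]
blue top [115.7 177.7] 225.5 [657.  403.9] 64.4 37.3 147.0 cen [654.5 399.2]
blue top [113.5 245.4] 124.5 [556.1 378.7] 141.4 129.2 40.5 cen [533.2 394.1]
blue top [ 91.5 159.2] 40.0 [683.  441.4] 66.6 35.7 140.5 cen [689.2 448.8]
blue scene [591.2 314.9] 7719.5 [[904. 277.]]
blue scene [303.9 459.2] 572.0 [[ 849. -194.]]
blue scene [359.1 463.7] 490.5 [[ 887. -146.]]
blue scene [518.6 214.2] 347.5 [[675. 404.]]
blue scene [400.1 258.2] 160.0 [[647. 126.]]
blue scene [383.1 177. ] 129.5 [[424. 276.]]
blue scene [636.5 110.7] 73.0 [[ 535. 1123.]]
```

```bash
python3 -m inch '[[[-40,-30,0],[0,0,0],0],[[-80,-60,0],[0,0,0],0],[[-120,-90,0],[0,0,0],0],[[-160,-120,0],[0,0,0],0],[[-200,-150,0],[0,0,0],0],[[-240,-180,0],[0,0,0],0],[[-280,-210,0],[0,0,0],0],[[-310,-235,0],[0,0,0],0]]'
python3 -m inch '[[[-10,-5,0],[0,0,0],0],[[-10,-5,0],[0,0,0],0],[[-10,-5,0],[0,0,0],0]]'
python3 - <<'E'
from h import *; from plant import env
import pickle
st=env.read_state(); im=env.get_image('wrist'); cv2.imwrite('pics/w1.png',im); pickle.dump(st,open('w1.pkl','wb')); print(st['position'],st['orientation'],st['t'],st['joint_positions'])
E
```

```text
t: 0.9
position: [0.4384, 0.2748, 0.2445]
orientation: [-3.141, 0.0, 2.777]
wrist_force: [0.1, 0.6, 0.5]
width: 0.0865
grasp_force: 0.0
t: 1.2
position: [0.4438, 0.271, 0.2443]
orientation: [-3.142, -0.001, 2.78]
wrist_force: [-0.9, 0.9, 0.2]
width: 0.0868
grasp_force: 0.0
[0.44384537 0.27098321 0.24431054] [-3.14150268e+00 -7.41171863e-04  2.78000303e+00] 1.2 [-0.90327477  0.06337805  0.28391015  1.79079784 -0.01905181  1.29048263
  0.59458235]
```

View pics/w1.png

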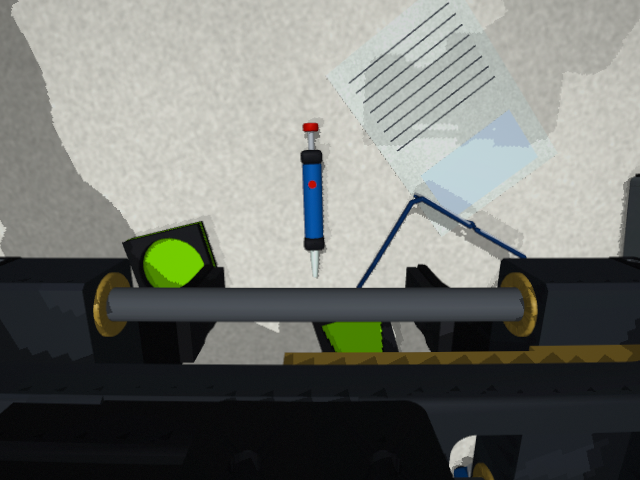

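Wrist view: pump centred, knob (311,127), collars (312,156)/(314,243), nozzle tip (315,277), reel insert at (172,263); the gripper hides the lower half.

```bash
cat >> h.py <<'E'
def toolxy(st,p):  # world xy (m) -> shift in tool axes (mm)
    R=Ro.from_euler('xyz',st['orientation']).as_matrix(); d=np.r_[p,0]-np.r_[st['position'][:2],0]; return (R.T@d*1000).round(1)
E
python3 - <<'E'
from h import *; from plant import env
import pickle
st=pickle.load(open('w1.pkl','rb')); im=cv2.imread('pics/w1.png'); t=cv2.imread('pics/top0.png')
Cw,Ct=cam(env,'wrist',st),cam(env,'top')
bw=[c for c in blobs(im,(105,130,20),(125,255,255),100,9) if abs(cen(c)[0]-312)<20 and cen(c)[1]<260][0]
bt=[c for c in blobs(t,(105,130,20),(125,255,255),100,3) if abs(cen(c)[0]-176)<6 and cen(c)[1]>250][0]
rw=[c for c in blobs(im,(0,150,60),(10,255,255),20,3) if cen(c)[1]<150][0]
print('blue',tri(Cw,cen(bw),Ct,cen(bt)),rect(plane(Cw,bw,.011)))
k,b,n=[plane(Cw,p,.011)[0] for p in((310.5,123.5),cen(bw),(315,277))]
print('knobend',k,'blue',b,'tip',n, np.degrees(np.arctan2(*(n-k)[::-1])),np.linalg.norm(n-k))
u=(n-k)/np.linalg.norm(n-k); o=(k+.096*u+n-.066*u)/2; print('origin',o,'alt',plane(Cw,(313,199.5),.011)[0]+.018*u,toolxy(st,o))
lw=[c for c in blobs(im,(38,140,50),(60,255,255),500) if cen(c)[0]<250][0]
lt=[c for c in blobs(t,(38,140,50),(60,255,255),500) if abs(cen(c)[1]-296)<3 and cen(c)[0]<300][0]
print('reelins',tri(Cw,cen(lw),Ct,cen(lt)),plane(Cw,cen(lw),.01))
E
python3 - <<'E'
import cv2
t=cv2.imread('pics/top0.png'); cv2.imwrite('pics/c1.png',cv2.resize(t[120:350,150:530],None,fx=2,fy=2,interpolation=cv2.INTER_CUBIC)*1)
E
```

```text
blue (array([0.4344452 , 0.27279631, 0.01107333]), np.float64(0.0003597560936716531)) (array([435.8, 272.4]), 79.6, 19.0, 161.0)
knobend [0.36170647 0.29836664] blue [0.43462852 0.27284423] tip [0.51536571 0.24504029] -19.13896839888788 0.16264950711579185
origin [0.45270698 0.26678555] alt [0.45104898 0.26766395] [-9.8 -0.8 -0. ]
reelins (array([0.44672967, 0.10430898, 0.01284868]), np.float64(0.005693208729456032)) [[0.44437353 0.10239295]]
```

View pics/c1.png

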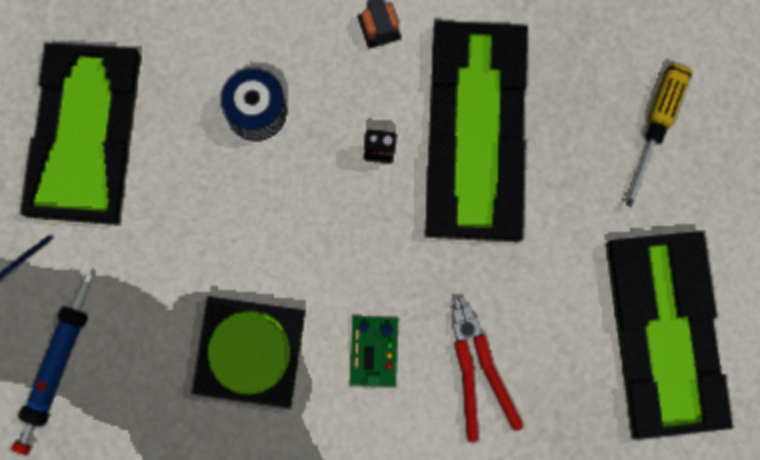

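The crop shows every insert's narrow end pointing up (+x): the pump insert's nozzle end is the narrower slot, and its channel sits nearer the top. Pump measured at (0.452, 0.267), axis height 11 mm, yaw -19°. Grasping it.

```bash
python3 -m inch '[[[-9,-1,45],[0,0,-1.6],0],[[-9,-1,95],[0,0,-1.6],0],[[-9,-1,145],[0,0,-1.6],0],[[-9,-1,190],[0,0,-1.6],0],[[-9,-1,212],[0,0,-1.6],0],[[-9,-1,219],[0,0,-1.6],0],[[-9,-1,219],[0,0,-1.6],0]]'
python3 -m inch '[[[0,0,0],[0,0,0],1],[[0,0,0],[0,0,0],1],[[0,0,0],[0,0,0],1],[[0,0,0],[0,0,0],1],[[0,0,0],[0,0,0],1],[[0,0,0],[0,0,0],1]]'
```

```text
t: 1.95
position: [0.4516, 0.2666, 0.025]
orientation: [-3.14, -0.001, 2.809]
wrist_force: [-0.2, -0.4, -1.1]
width: 0.087
grasp_force: 0.0
t: 2.55
position: [0.4528, 0.2656, 0.0257]
orientation: [3.141, 0.0, 2.807]
wrist_force: [0.0, -0.1, -0.3]
width: 0.0468
grasp_force: 0.0
```

```bash
python3 -m inch '[[[0,0,0],[0,0,0],1],[[0,0,0],[0,0,0],1],[[0,0,0],[0,0,0],1],[[0,0,0],[0,0,0],1],[[0,0,0],[0,0,0],1],[[0,0,0],[0,0,0],1]]'
python3 -m inch '[[[0,0,-10],[0,0,0],1],[[0,0,-30],[0,0,0],1],[[0,0,-70],[0,0,0],1],[[0,0,-110],[0,0,0],1],[[0,0,-130],[0,0,0],1],[[0,0,-130],[0,0,0],1]]'
```

```text
t: 3.15
position: [0.4527, 0.2655, 0.0255]
orientation: [-3.141, -0.0, 2.807]
wrist_force: [0.6, -0.4, -0.5]
width: 0.0188
grasp_force: 30.0
t: 3.75
position: [0.4544, 0.2666, 0.1595]
orientation: [3.136, 0.003, 2.807]
wrist_force: [0.5, -0.3, -1.2]
width: 0.0188
grasp_force: 30.0
```

```bash
python3 -m inch '[[[-35,-30,0],[0,0,-3],1],[[-73,-61,0],[0,0,-8],1],[[-111,-92,0],[0,0,-13],1],[[-148,-123,0],[0,0,-18],1],[[-185,-154,0],[0,0,-18],1],[[-222,-185,0],[0,0,-18],1],[[-260,-217,0],[0,0,-18],1],[[-297,-248,0],[0,0,-18],1]]'
python3 -m inch '[[[-15,-23,0],[0,0,0],1],[[-15,-23,0],[0,0,0],1],[[-15,-23,0],[0,0,0],1]]'
python3 - <<'E'
from h import *; from plant import env
st=env.read_state(); print(st['position'],st['orientation'],st['wrist_force'],st['joint_positions'])
cv2.imwrite('pics/w2.png',env.get_image('wrist')); t=env.get_image('top'); cv2.imwrite('pics/t2.png',t)
import pickle; pickle.dump(st,open('w2.pkl','wb'))
E
```

```text
t: 4.55
position: [0.6519, -0.0681, 0.1546]
orientation: [-3.141, -0.001, 3.121]
wrist_force: [0.1, 0.3, -0.6]
width: 0.0188
grasp_force: 30.0
t: 4.85
position: [0.6656, -0.0902, 0.1542]
orientation: [-3.141, -0.002, 3.119]
wrist_force: [-0.3, 0.6, -0.8]
width: 0.0191
grasp_force: 30.0
[ 0.66560105 -0.09024259  0.1542208 ] [-3.14134334e+00 -2.12852103e-03  3.11923730e+00] [-0.27973847  0.62556498 -0.83751617] [-0.29203385  0.46630132  0.48953789  1.53455359 -0.22823715  1.20009775
  1.78499977]
```

View pics/w2.png

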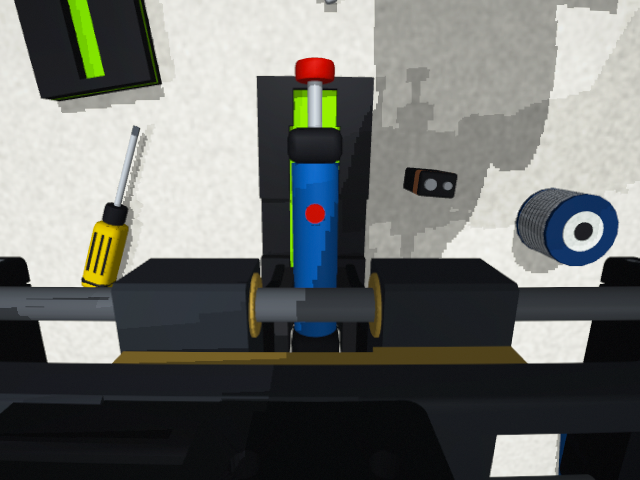

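Wrist view: pump held level over its insert, knob at (315,68); block rear corners (257,77)/(374,77), channel rear edge about row 200.

```bash
python3 - <<'E'
from h import *; from plant import env
import pickle
st=pickle.load(open('w2.pkl','rb')); C=cam(env,'wrist',st)
for n,p,z in(('rearL',(257,77),.02),('rearR',(374,77),.02),('chL',(261,199),.02),('chR',(370,199),.02),('knobend',(315,59.5),.1395),('knobR',(335,70),.1395),('knobL',(295,70),.1395),('limeL',(294,89.5),.01),('limeR',(337,89.5),.01)):
    print(n,plane(C,p,z)[0]*1000, toolxy(st,plane(C,p,z)[0])[:2])
E
```

```text
rearL [ 551.93744567 -128.77059439] [112.8 -41.1]
rearR [553.81920468 -45.02942649] [112.8  42.7]
chL [ 639.82487246 -130.84074781] [ 24.9 -41.2]
chR [641.72657654 -46.85222161] [24.8 42.8]
knobend [567.4678342  -87.71079167] [98.2  0.3]
knobR [571.58450431 -79.73527313] [94.2  8.4]
knobL [571.22168159 -95.86272183] [94.2 -7.7]
limeL [ 559.58131874 -103.08625949] [105.7 -15.2]
limeR [560.30318827 -70.98604707] [105.7  16.9]
```

```bash
python3 -m inch '[[[-1,0.5,40],[0,0,0],1],[[-1,0.5,75],[0,0,0],1],[[-1,0.5,100],[0,0,0],1],[[-1,0.5,110],[0,0,0],1],[[-1,0.5,115],[0,0,0],1],[[-1,0.5,118],[0,0,0],1],[[-1,0.5,118.5],[0,0,0],1],[[-1,0.5,118.5],[0,0,0],1]]'
```

```text
t: 5.75
position: [0.6679, -0.0891, 0.0383]
orientation: [3.142, 0.002, 3.121]
wrist_force: [-0.1, -0.4, 0.0]
width: 0.019
grasp_force: 30.0
```

```bash
python3 -m inch '[[[0,0,0],[0,0,0],1],[[0,0,1],[0,0,0],1],[[0,0,1.5],[0,0,0],1]]'
```

```text
t: 6.05
position: [0.6674, -0.0891, 0.0358]
orientation: [-3.142, 0.0, 3.121]
wrist_force: [-0.2, 0.0, -0.8]
width: 0.0193
grasp_force: 30.0
```

```bash
python3 -m inch '[[[0,0,0],[0,0,0],0],[[0,0,0],[0,0,0],0],[[0,0,0],[0,0,0],0],[[0,0,0],[0,0,0],0],[[0,0,0],[0,0,0],0],[[0,0,0],[0,0,0],0],[[0,0,-20],[0,0,0],0],[[0,0,-60],[0,0,0],0]]'
python3 -m inch '[[[0,0,-40],[0,0,0],0],[[0,0,-80],[0,0,0],0],[[0,0,-100],[0,0,0],0],[[0,0,-100],[0,0,0],0]]'
python3 - <<'E'
from h import *; from plant import env
import pickle
st=env.read_state(); im=env.get_image('wrist'); cv2.imwrite('pics/w3.png',im); pickle.dump(st,open('w3.pkl','wb'))
t=cv2.imread('pics/top0.png'); C,Ct=cam(env,'wrist',st),cam(env,'top')
b=[c for c in blobs(im,(0,0,150),(180,60,255),30) if 500<cen(c)[0]<640 and 150<cen(c)[1]<300 and cv2.contourArea(c)<4000]
print([(cen(c),cv2.contourArea(c)) for c in b])
bt=[c for c in blobs(t,(0,0,120),(180,90,255),10) if abs(cen(c)[0]-276)<8 and abs(cen(c)[1]-169)<8]
print([(cen(c),cv2.contourArea(c)) for c in bt])
for x in b:
  for y in bt: print(tri(C,cen(x),Ct,cen(y)),plane(Ct,cen(y),.042))
print(st['position'],st['orientation'])
E
```

```text
t: 6.85
position: [0.6651, -0.0886, 0.093]
orientation: [-3.141, -0.006, 3.121]
wrist_force: [0.2, -0.1, 0.2]
width: 0.0751
grasp_force: 0.0
t: 7.25
position: [0.6689, -0.0896, 0.1997]
orientation: [3.142, 0.006, 3.121]
wrist_force: [0.1, 0.2, 0.1]
width: 0.0865
grasp_force: 0.0
[]
[]
[ 0.66893436 -0.08959348  0.19965175] [3.14157064 0.00608646 3.12066415]
```

View pics/w3.png

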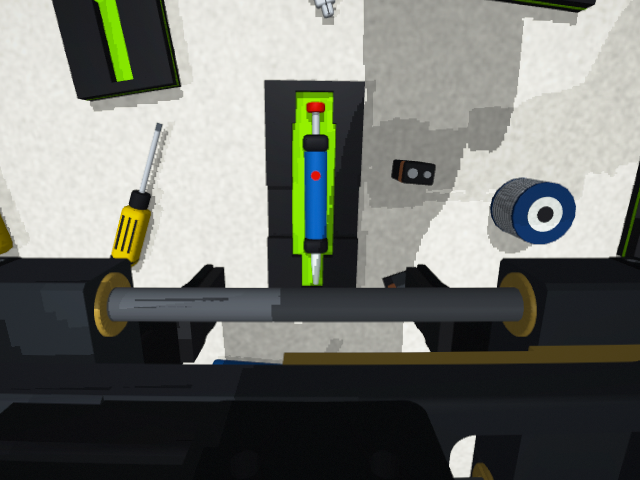

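The pump lies in its cut-out, centred. Reel top centre at (545,215), driver tip (158,127), handle end (125,260), battery (413,172).

```bash
python3 - <<'E'
from h import *; from plant import env
import pickle
st=pickle.load(open('w3.pkl','rb')); C,Ct=cam(env,'wrist',st),cam(env,'top'); im=cv2.imread('pics/w3.png'); t=cv2.imread('pics/top0.png')
print('reel',tri(C,(545,215),Ct,(276,168.5)),plane(Ct,(276,168.5),.042),plane(C,(545,215),.042))
p=plane(Ct,(276,168.5),.042)[0]; print(toolxy(st,p), st['position'])
lt=[c for c in blobs(t,(38,140,50),(60,255,255),500) if abs(cen(c)[1]-296)<3 and cen(c)[0]<300][0]
print('reelins',rect(plane(Ct,lt,.01)))
e=np.float32(plane(Ct,lt,.01)*1000); print(cv2.minEnclosingCircle(e))
E
```

```text
reel (array([0.6649637 , 0.10592786, 0.04417581]), np.float64(0.0017686657395174017)) [[0.66473235 0.10598076]] [[0.66630382 0.10769298]]
[  8.3 195.4  -0. ] [ 0.66893436 -0.08959348  0.19965175]
reelins (array([450.3, 105.3]), 69.8, 68.4, 1.5)
((449.7957763671875, 104.5188217163086), 35.984580993652344)
```

```bash
python3 -m inch '[[[2,48,0],[0,0,0],0],[[4,97,0],[0,0,0],0],[[6,146,0],[0,0,0],0],[[8,196,0],[0,0,0],0],[[8,196,45],[0,0,0],0],[[8,196,95],[0,0,0],0],[[8,196,140],[0,0,0],0],[[8,196,160],[0,0,0],0]]'
python3 -m inch '[[[0,0,2],[0,0,0],0.6],[[0,0,2],[0,0,0],0.6],[[0,0,2],[0,0,0],0.6],[[0,0,2],[0,0,0],0.6],[[0,0,2],[0,0,0],0.6],[[0,0,2],[0,0,0],0.6],[[0,0,2],[0,0,0],0.6]]'
```

```text
t: 8.1
position: [0.6594, 0.1066, 0.0291]
orientation: [-3.139, -0.008, 3.121]
wrist_force: [0.1, -0.4, 1.1]
width: 0.087
grasp_force: 0.0
t: 8.8
position: [0.6641, 0.1071, 0.0349]
orientation: [3.141, 0.002, 3.121]
wrist_force: [-0.3, 0.3, 7.8]
width: 0.0537
grasp_force: 29.9
```

```bash
python3 -m inch '[[[0,0,-10],[0,0,0],0.6],[[0,0,-40],[0,0,0],0.6],[[0,0,-80],[0,0,0],0.6],[[40,-1,-80],[0,0,0],0.6],[[85,-2,-80],[0,0,0],0.6],[[130,-4,-80],[0,0,0],0.6],[[175,-5,-80],[0,0,0],0.6],[[214,-6.5,-80],[0,0,0],0.6]]'
python3 -m inch '[[[0,0,0],[0,0,0],0.6],[[0,0,0],[0,0,0],0.6]]'
python3 - <<'E'
from h import *; from plant import env
import pickle
st=env.read_state(); im=env.get_image('wrist'); cv2.imwrite('pics/w4.png',im); pickle.dump(st,open('w4.pkl','wb')); print(st['position'],st['orientation'],st['joint_positions'])
C=cam(env,'wrist',st)
for c in blobs(im,(38,140,40),(60,255,255),500):
    e=np.float32(plane(C,c,.01)*1000); print(cen(c),cv2.minEnclosingCircle(e),rect(e/1000))
E
```

```text
t: 9.6
position: [0.4469, 0.1048, 0.1136]
orientation: [3.141, -0.0, 3.121]
wrist_force: [0.2, 0.1, -1.7]
width: 0.0534
grasp_force: 30.0
t: 9.8
position: [0.4489, 0.1053, 0.1144]
orientation: [3.14, 0.001, 3.122]
wrist_force: [1.3, 0.2, -0.9]
width: 0.0534
grasp_force: 30.0
[0.4489485  0.10529536 0.11438235] [3.14009653e+00 1.05202486e-03 3.12159551e+00] [-0.73225597  0.05785794  0.42194218  2.08386073 -0.02935346  1.00365225
  1.2555976 ]
[312.13197235 217.38755827] ((450.1599426269531, 104.5998306274414), 35.8808479309082) (array([436.9, 103.9]), 71.1, 43.2, 91.9)
```

View pics/w4.png

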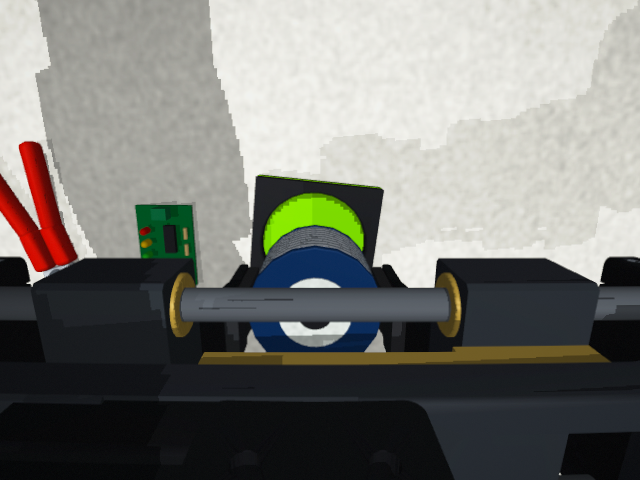

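Reel held above its insert: lime arc centred near (313,217), reel (315,300), board undisturbed at (167,240). Lowering.

```bash
python3 -m inch '[[[0,-0.5,30],[0,0,0],0.6],[[0,-0.5,50],[0,0,0],0.6],[[0,-0.5,60],[0,0,0],0.6],[[0,-0.5,65],[0,0,0],0.6],[[0,-0.5,68],[0,0,0],0.6],[[0,-0.5,69],[0,0,0],0.6],[[0,-0.5,69],[0,0,0],0.6],[[0,-0.5,69],[0,0,0],0.6]]'
```

```text
t: 10.65
position: [0.4496, 0.1046, 0.0451]
orientation: [3.141, 0.001, 3.121]
wrist_force: [-0.2, 0.6, -1.2]
width: 0.0533
grasp_force: 30.0
```

```bash
python3 -m inch '[[[0,0,0.8],[0,0,0],0.6],[[0,0,0.8],[0,0,0],0.6],[[0,0,0.8],[0,0,0],0],[[0,0,0.8],[0,0,0],0],[[0,0,0.8],[0,0,0],0],[[0,0,0.8],[0,0,0],0],[[0,0,0.8],[0,0,0],0],[[0,0,0.8],[0,0,0],0]]'
python3 -m inch '[[[0,0,-40],[0,0,0],0],[[0,0,-90],[0,0,0],0],[[0,0,-140],[0,0,0],0],[[0,0,-140],[0,0,0],0],[[0,0,-140],[0,0,0],0]]'
python3 - <<'E'
from h import *; from plant import env
import pickle
st=env.read_state(); im=env.get_image('wrist'); cv2.imwrite('pics/w5.png',im); pickle.dump(st,open('w5.pkl','wb')); print(st['position'],st['orientation'],st['joint_positions'])
E
```

```text
t: 11.45
position: [0.4492, 0.1044, 0.0437]
orientation: [-3.141, -0.0, 3.121]
wrist_force: [-1.0, -0.4, -0.0]
width: 0.0857
grasp_force: 0.0
t: 11.95
position: [0.4498, 0.1048, 0.1848]
orientation: [3.14, 0.002, 3.121]
wrist_force: [-0.4, 0.5, -0.6]
width: 0.087
grasp_force: 0.0
[0.44980871 0.10482688 0.18483264] [3.13993500e+00 2.23513925e-03 3.12095863e+00] [-0.75164931 -0.02811411  0.42415066  2.00319679  0.01174432  1.16137825
  1.21787176]
```

View pics/w5.png

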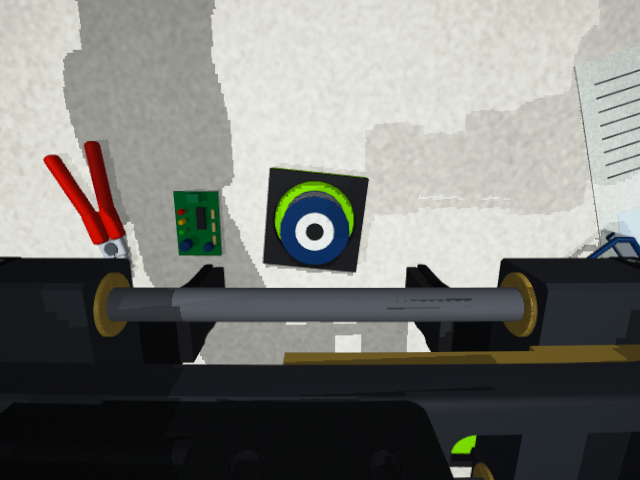

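```bash
python3 - <<'E'
from h import *; from plant import env
import pickle
st=pickle.load(open('w5.pkl','rb')); C,Ct=cam(env,'wrist',st),cam(env,'top'); im=cv2.imread('pics/w5.png'); t=cv2.imread('pics/top0.png')
print('reel top',plane(C,(314.5,232),.052))
bw=sorted([c for c in blobs(im,(0,150,60),(8,255,255),200,3) if cen(c)[0]<140 and cen(c)[1]<260],key=lambda c:cen(c)[0])
bt=sorted([c for c in blobs(t,(0,150,60),(8,255,255),100,3) if 300<cen(c)[1]<330],key=lambda c:-cen(c)[0])
print([cen(c) for c in bw],[cen(c) for c in bt])
for n,CC,bb in(('w',C,bw),('t',Ct,bt)):
    P=np.vstack([plane(CC,c,.009) for c in bb]); ax=np.deg2rad(15)
    for _ in range(3):
        u=np.r_[np.cos(ax),np.sin(ax)]; v=np.r_[-u[1],u[0]]
        if len(bb)==2:
            m=[rect(plane(CC,c,.009)) for c in bb]; ax=np.deg2rad(np.mean([q[3] for q in m]))
    s=P@u; w=P@v; print(n,np.degrees(ax),'rear',s.min(),'front',s.max(),'w',w.min(),w.max(),'lenred',s.max()-s.min(),'width',w.max()-w.min())
    o=u*(s.min()+.075)+v*(w.min()+w.max())/2; print('origin',o,toolxy(st,o), [(q[0],q[1],q[3]) for q in m])
tip=plane(Ct,(378.5,267),.007)[0]; print('tip',tip, tip-.048*u)
if len(bw)==2: print([tri(C,cen(a),Ct,cen(b)) for a,b in zip(bw,bt)])
print('piv',plane(C,(111,250),.012))
E
```

```text
reel top [[0.45135852 0.10510588]]
[array([ 90.33339074, 195.67608059])] [array([397.79984424, 310.51791277]), array([383.75328693, 314.10054138])]
w 14.999999999999998 rear 0.3410436739672872 front 0.4279732437868476 w -0.22812206684958247 -0.17524968711526206 lenred 0.0869295698195604 width 0.05287237973432041Traceback (most recent call last):
  File "<stdin>", line 15, in <module>
NameError: name 'm' is not defined. Did you mean: 'im'?
```

```bash
python3 - <<'E'
from h import *; from plant import env
import pickle
st=pickle.load(open('w5.pkl','rb')); C,Ct=cam(env,'wrist',st),cam(env,'top'); im=cv2.imread('pics/w5.png'); t=cv2.imread('pics/top0.png')
bw=[c for c in blobs(im,(0,150,60),(8,255,255),200,3) if cen(c)[0]<140 and cen(c)[1]<260]
bt=[c for c in blobs(t,(0,150,60),(8,255,255),100,3) if 300<cen(c)[1]<330]
ax=np.deg2rad(np.mean([rect(plane(Ct,c,.009))[3] for c in bt])); u=np.r_[np.cos(ax),np.sin(ax)]; v=np.r_[-u[1],u[0]]
for n,CC,bb in(('w',C,bw),('t',Ct,bt)):
    P=np.vstack([plane(CC,c,.009) for c in bb]); s=P@u; w=P@v
    o=u*(s.min()+.075)+v*(w.min()+w.max())/2; print(n,'origin',o,toolxy(st,o),'len',s.max()-s.min(),'wid',w.max()-w.min())
for p in((378.5,267),(379,272)): tip=plane(Ct,p,.007)[0]; print('tip',tip, (tip-o)@u,(tip-o)@v)
print(np.degrees(ax)); q=plane(C,(111,250),.012)[0]; print('piv',q,(q-o)@u,(q-o)@v)
# height: rear handle ends in both views
E1=lambda b,CC: None
print('h',tri(C,bw[0][bw[0][:,0,1].argmin()][0],Ct,max(bt,key=lambda c:-cen(c)[0])[:,0][max(bt,key=lambda c:-cen(c)[0])[:,0,1].argmax()]))
E
```

```text
w origin [ 0.45406552 -0.08675439] [  -8.2 -191.5   -0.3] len 0.0868732119249973 wid 0.052863016941474994
t origin [ 0.45549226 -0.08644213] [  -9.6 -191.1   -0.3] len 0.08476470334730885 wid 0.04647155556804808
tip [ 0.50252322 -0.07341191] 0.04880238301196861 0.0001581876319702736
tip [ 0.49386078 -0.07430217] 0.04021204996730724 0.0015852632716848378
15.300000000000002
piv [ 0.47398759 -0.08195369] 0.019024187553572238 -0.0005510651052262235
h (array([ 0.37777215, -0.08383119,  0.01670867]), np.float64(0.0014967673757694123))
```

```bash
python3 -m inch '[[[-2,-45,0],[0,0,-4],0.42],[[-5,-93,0],[0,0,-10],0.42],[[-7,-140,0],[0,0,-16.5],0.42],[[-9,-180,0],[0,0,-16.5],0.42],[[-9,-191.5,0],[0,0,-16.5],0.42],[[-9,-191.5,40],[0,0,-16.5],0.42],[[-9,-191.5,80],[0,0,-16.5],0.42],[[-9,-191.5,80],[0,0,-16.5],0.42]]'
python3 - <<'E'
from h import *; from plant import env
import pickle
st=env.read_state(); im=env.get_image('wrist'); cv2.imwrite('pics/w6.png',im); pickle.dump(st,open('w6.pkl','wb')); print(st['position'],st['orientation'],st['joint_positions'],st['width'])
print(toolxy(st,np.r_[.455,-.0866]))
E
```

```text
t: 12.8
position: [0.4499, -0.0867, 0.0988]
orientation: [3.141, -0.01, -2.875]
wrist_force: [-0.6, 0.3, 0.1]
width: 0.0507
grasp_force: 0.0
[ 0.44994747 -0.08673093  0.09880936] [ 3.14053038 -0.01017696 -2.87460201] [-0.54908907  0.08660914  0.67585591  2.10621464 -0.06176281  0.97845014
  1.99774668] 0.05068150403004354
[-4.9 -1.2 -0.1]
```

View pics/w6.png

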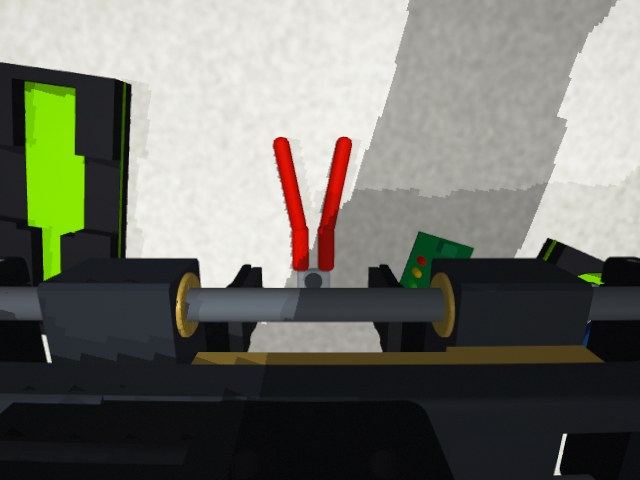

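Cutters sit centred between the fingers (handles 280/345 at row 140, pivot (313,280)); the board (435,265) is clear of the right finger. Descending.

```bash
python3 -m inch '[[[0,0,30],[0,0,0],0.42],[[0,0,60],[0,0,0],0.42],[[0,0,75],[0,0,0],0.42],[[0,0,79.5],[0,0,0],0.42],[[0,0,79.5],[0,0,0],0.42],[[0,0,79.5],[0,0,0],0.42]]'
python3 -m inch '[[[0,0,0],[0,0,0],1],[[0,0,0],[0,0,0],1],[[0,0,0],[0,0,0],1],[[0,0,0],[0,0,0],1],[[0,0,0],[0,0,0],1],[[0,0,0],[0,0,0],1]]'
```

```text
t: 13.45
position: [0.4553, -0.087, 0.0256]
orientation: [-3.141, 0.002, -2.874]
wrist_force: [-1.6, 0.2, -0.5]
width: 0.0505
grasp_force: 0.0
t: 14.05
position: [0.4544, -0.0871, 0.0245]
orientation: [3.141, 0.0, -2.874]
wrist_force: [-1.7, 0.8, 5.4]
width: 0.0276
grasp_force: 30.0
```

```bash
python3 -m inch '[[[0,0,-10],[0,0,0],1],[[0,0,-45],[0,0,0],1],[[0,0,-90],[0,0,0],1],[[0,0,-130],[0,0,0],1],[[-30,30,-130],[0,0,4],1],[[-64,64,-130],[0,0,9],1],[[-98,98,-130],[0,0,14],1],[[-132,132,-130],[0,0,18.8],1]]'
python3 - <<'E'
from h import *; from plant import env
st=env.read_state(); p=np.r_[.6538,.2595]; print(st['position'],st['orientation'],st['joint_positions'],st['width'],toolxy(st,p))
E
```

```text
t: 14.85
position: [0.5474, 0.0766, 0.155]
orientation: [3.141, 0.001, 3.077]
wrist_force: [0.7, 0.3, -0.4]
width: 0.0274
grasp_force: 30.0
[0.54735501 0.07657233 0.15500502] [3.14124663e+00 6.07326291e-04 3.07666853e+00] [-0.73707692  0.22182096  0.5922397   1.84254191 -0.13728954  1.11712909
  1.4099938 ] 0.02739504464956129 [-9.440e+01  1.894e+02  1.000e-01]
```

```bash
python3 -m inch '[[[-20,40,0],[0,0,0],1],[[-40,82,0],[0,0,0],1],[[-61,124,0],[0,0,0],1],[[-82,165,0],[0,0,0],1],[[-94,190,0],[0,0,0],1],[[-94,190,0],[0,0,0],1],[[-94,190,0],[0,0,0],1]]'
python3 - <<'E'
from h import *; from plant import env
import pickle
st=env.read_state(); im=env.get_image('wrist'); cv2.imwrite('pics/w7.png',im); pickle.dump(st,open('w7.pkl','wb'))
print(st['position'],st['orientation'],st['joint_positions'],toolxy(st,np.r_[.6538,.2595]))
E
```

```text
t: 15.55
position: [0.6519, 0.2589, 0.154]
orientation: [-3.14, -0.0, 3.081]
wrist_force: [0.3, -0.3, -0.3]
width: 0.0274
grasp_force: 30.0
[0.65192116 0.25894945 0.15402418] [-3.14001958e+00 -3.81049834e-04  3.08128463e+00] [-0.79845785  0.53109026  0.51133191  1.45201656 -0.26485161  1.22855451
  1.25367074] [-1.8  0.7 -0. ]
```

View pics/w7.png

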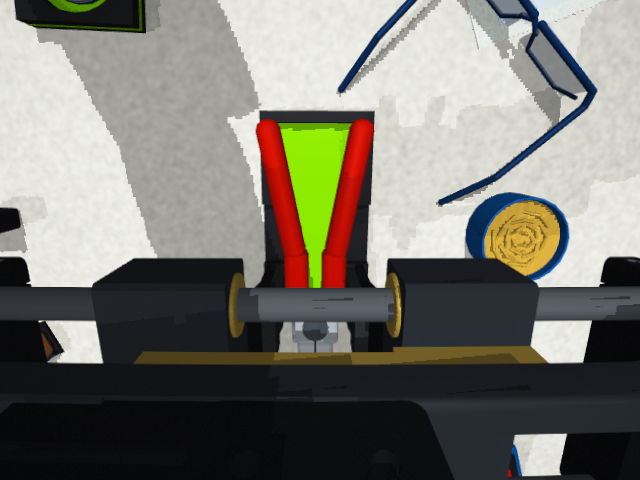

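Cutters held level over their insert; block rear corners (259,112)/(374,112), handle ends (265,120)/(363,120).

```bash
python3 - <<'E'
from h import *; from plant import env
import pickle
st=pickle.load(open('w7.pkl','rb')); C=cam(env,'wrist',st)
for n,p,z in(('rearL',(259,112),.02),('rearR',(374,112),.02),('chL',(264,206),.02),('chR',(371,206),.02),('endL',(265,119),.138),('endR',(363,119),.138),('outL',(257,126),.138),('outR',(374,126),.138)):
    print(n, toolxy(st,plane(C,p,z)[0])[:2])
E
```

```text
rearL [ 88.5 -40.5]
rearR [88.5 43.4]
chL [ 19.2 -39.1]
chR [19.2 43.6]
endL [ 75.3 -20.5]
endR [75.3 20.4]
outL [ 72.5 -24. ]
outR [72.5 25.1]
```

```bash
python3 -m inch '[[[-4,1.3,40],[0,0,0],1],[[-4,1.3,80],[0,0,0],1],[[-4,1.3,103],[0,0,0],1],[[-4,1.3,111],[0,0,0],1],[[-4,1.3,116],[0,0,0],1],[[-4,1.3,118.5],[0,0,0],1],[[-4,1.3,119],[0,0,0],1],[[-4,1.3,119],[0,0,0],1]]'
python3 -m inch '[[[0,0,0],[0,0,0],1],[[0,0,0.5],[0,0,0],1]]'
```

```text
t: 16.4
position: [0.6568, 0.2602, 0.0365]
orientation: [3.141, 0.001, 3.081]
wrist_force: [0.7, 0.1, 0.1]
width: 0.0278
grasp_force: 30.0
t: 16.6
position: [0.6565, 0.2601, 0.0354]
orientation: [3.141, 0.001, 3.081]
wrist_force: [0.2, -0.4, -0.7]
width: 0.0277
grasp_force: 30.0
```

```bash
python3 -m inch '[[[0,0,0.6],[0,0,0],1],[[0,0,0.6],[0,0,0],0],[[0,0,0.6],[0,0,0],0],[[0,0,0.6],[0,0,0],0],[[0,0,0.6],[0,0,0],0],[[0,0,0.6],[0,0,0],0],[[0,0,0.6],[0,0,0],0],[[0,0,-20],[0,0,0],0]]'
python3 -m inch '[[[0,0,-40],[0,0,0],0],[[0,0,-85],[0,0,0],0],[[0,0,-130],[0,0,0],0],[[0,0,-140],[0,0,0],0],[[0,0,-140],[0,0,0],0],[[0,0,-140],[0,0,0],0]]'
python3 - <<'E'
from h import *; from plant import env
import pickle
st=env.read_state(); im=env.get_image('wrist'); cv2.imwrite('pics/w8.png',im); pickle.dump(st,open('w8.pkl','wb')); print(st['position'],st['orientation'])
# driver from w3 + top0
s3=pickle.load(open('w3.pkl','rb')); C,Ct=cam(env,'wrist',s3),cam(env,'top'); i3=cv2.imread('pics/w3.png'); t=cv2.imread('pics/top0.png')
y3=[c for c in blobs(i3,(20,120,60),(34,255,255),200,7) if 90<cen(c)[0]<170][0]
yt=[c for c in blobs(t,(22,120,60),(34,255,255),100,3) if abs(cen(c)[0]-485)<5][0]
print(cen(y3),cen(yt),tri(C,cen(y3),Ct,cen(yt)))
for n,CC,c in(('w',C,y3),('t',Ct,yt)): print(n,rect(plane(CC,c,.015)))
print('tip w',plane(C,(158,125),.011),'t',plane(Ct,(464,222),.011))
E
```

```text
t: 17.4
position: [0.6543, 0.2594, 0.052]
orientation: [-3.139, -0.004, 3.081]
wrist_force: [-0.7, 0.5, -0.6]
width: 0.0758
grasp_force: 0.0
t: 18.0
position: [0.6555, 0.2599, 0.1933]
orientation: [-3.141, -0.002, 3.081]
wrist_force: [-0.7, -0.1, -0.6]
width: 0.087
grasp_force: 0.0
[0.65551714 0.25994898 0.1933097 ] [-3.14098385e+00 -1.59362933e-03  3.08081070e+00]
[130.38327005 233.76021171] [485.08562691 167.0667686 ] (array([ 0.68340591, -0.26418358,  0.01431909]), np.float64(0.0032938678622615922))
w (array([ 682.8, -263.4]), 59.8, 26.3, 157.7)
t (array([ 685.2, -264.9]), 60.1, 21.5, 158.5)
tip w [[ 0.58441522 -0.22593164]] t [[ 0.58415148 -0.22420112]]
```

View pics/w8.png

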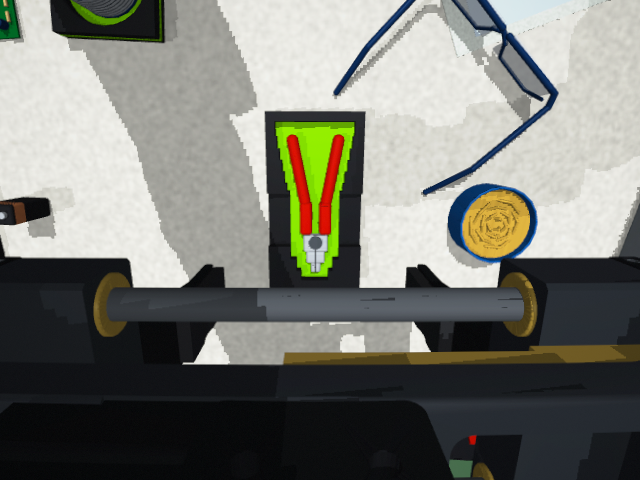

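Cutters lie in their cut-out, handles (292/340, row 140) and jaws (315,268) centred. Now the driver.

```bash
python3 -m inch '[[[-3,-42,0],[0,0,3],0],[[-7,-91,0],[0,0,8],0],[[-11,-140,0],[0,0,13],0],[[-14,-189,0],[0,0,18],0],[[-18,-238,0],[0,0,18],0],[[-22,-287,0],[0,0,18],0],[[-25,-336,0],[0,0,18],0],[[-29,-385,0],[0,0,18],0]]'
python3 - <<'E'
from h import *; from plant import env
st=env.read_state(); print(st['position'],st['orientation'],toolxy(st,np.r_[.662,-.2555]))
E
```

```text
t: 18.85
position: [0.6605, -0.1276, 0.1927]
orientation: [-3.141, -0.003, 2.767]
wrist_force: [0.9, 0.8, 1.1]
width: 0.0874
grasp_force: 0.0
[ 0.66051959 -0.12760628  0.19268426] [-3.14068531e+00 -2.84206924e-03  2.76676174e+00] [ -48.2 -118.5   -0. ]
```

```bash
python3 -m inch '[[[-17,-43,0],[0,0,0],0],[[-35,-88,0],[0,0,0],0],[[-47.5,-120,0],[0,0,0],0],[[-47.5,-120,35],[0,0,0],0],[[-47.5,-120,70],[0,0,0],0],[[-47.5,-120,70],[0,0,0],0],[[-47.5,-120,70],[0,0,0],0]]'
python3 - <<'E'
from h import *; from plant import env
import pickle
st=env.read_state(); im=env.get_image('wrist'); cv2.imwrite('pics/w9.png',im); pickle.dump(st,open('w9.pkl','wb'))
print(st['position'],st['orientation'],st['joint_positions'])
E
```

```text
t: 19.55
position: [0.6612, -0.2547, 0.1237]
orientation: [-3.141, -0.003, 2.767]
wrist_force: [0.9, 0.7, 1.4]
width: 0.0872
grasp_force: 0.0
[ 0.66122235 -0.25465545  0.12366269] [-3.14094213e+00 -2.93970089e-03  2.76670206e+00] [-0.14484746  0.60874546  0.66347541  1.46470953 -0.38596621  1.20407604
  1.76704457]
```

View pics/w9.png

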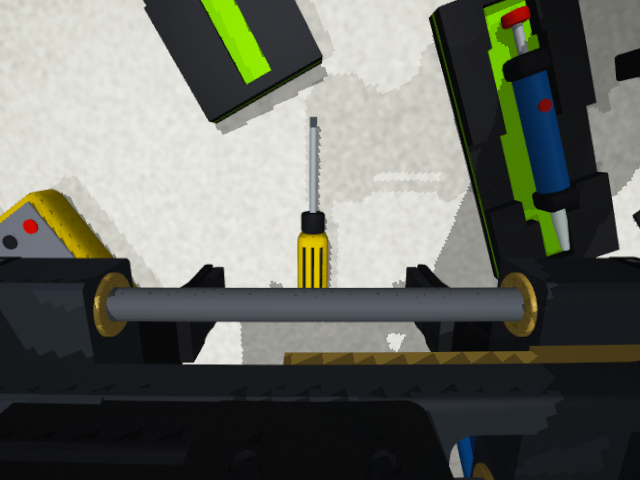

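Driver is aligned with the tool: tip (314,117), collar (313,222), handle centre column 313.

```bash
python3 - <<'E'
from h import *; from plant import env
import pickle
st=pickle.load(open('w9.pkl','rb')); C=cam(env,'wrist',st)
for n,p,z in(('tip',(313.5,117),.011),('yellowstart',(313,235),.018),('collarfront',(313,212),.011)): print(n,toolxy(st,plane(C,p,z)[0])[:2])
E
```

```text
tip [83.9 -0.2]
yellowstart [ 3.6 -0.6]
collarfront [18.8 -0.6]
```

```bash
python3 -m inch '[[[-1,-0.5,40],[0,0,0],0.3],[[-1,-0.5,75],[0,0,0],0.3],[[-1,-0.5,92],[0,0,0],0.3],[[-1,-0.5,97],[0,0,0],0.3],[[-1,-0.5,98],[0,0,0],0.3],[[-1,-0.5,98],[0,0,0],0.3]]'
python3 -m inch '[[[0,0,0],[0,0,0],1],[[0,0,0],[0,0,0],1],[[0,0,0],[0,0,0],1],[[0,0,0],[0,0,0],1],[[0,0,0],[0,0,0],1],[[0,0,0],[0,0,0],1],[[0,0,0],[0,0,0],1],[[0,0,0],[0,0,0],1]]'
python3 -m inch '[[[0,0,-10],[0,0,0],1],[[0,0,-40],[0,0,0],1],[[0,0,-80],[0,0,0],1],[[0,0,-120],[0,0,0],1],[[0,0,-140],[0,0,0],1],[[0,0,-140],[0,0,0],1]]'
```

```text
t: 20.2
position: [0.6638, -0.2565, 0.0288]
orientation: [3.142, 0.003, 2.767]
wrist_force: [-1.3, -0.2, 0.2]
width: 0.0614
grasp_force: 0.0
t: 21.0
position: [0.6626, -0.256, 0.0268]
orientation: [-3.141, -0.0, 2.767]
wrist_force: [-0.2, 0.5, 0.2]
width: 0.0217
grasp_force: 30.0
t: 21.6
position: [0.6642, -0.2571, 0.1716]
orientation: [3.141, 0.006, 2.766]
wrist_force: [1.1, -0.3, -0.8]
width: 0.0215
grasp_force: 30.0
```

```bash
python3 -m inch '[[[24,-10,0],[0,0,8],1],[[48,-19,0],[0,0,16],1],[[72,-29,0],[0,0,24.5],1],[[96,-38,0],[0,0,33],1],[[120,-48,0],[0,0,41],1],[[144,-58,0],[0,0,49],1],[[168,-67,0],[0,0,57],1],[[192,-77,0],[0,0,65],1]]'
python3 -m inch '[[[0,0,0],[0,0,8],1],[[0,0,0],[0,0,16],1],[[0,0,0],[0,0,24],1],[[0,0,0],[0,0,32],1],[[0,0,0],[0,0,40],1],[[0,0,0],[0,0,48],1],[[0,0,0],[0,0,56],1],[[0,0,0],[0,0,64],1]]'
python3 -m inch '[[[0,0,0],[0,0,8],1],[[0,0,0],[0,0,16],1],[[0,0,0],[0,0,22.5],1],[[0,0,0],[0,0,22.5],1],[[0,0,0],[0,0,22.5],1]]'
python3 - <<'E'
from h import *; from plant import env
import pickle
st=env.read_state(); im=env.get_image('wrist'); cv2.imwrite('pics/w10.png',im); pickle.dump(st,open('w10.pkl','wb'))
print(st['position'],st['orientation'],st['joint_positions'],toolxy(st,np.r_[.4558,-.257]))
E
```

```text
t: 22.4
position: [0.4543, -0.2569, 0.1659]
orientation: [-3.14, -0.001, 1.626]
wrist_force: [-1.5, -0.5, 0.8]
width: 0.0219
grasp_force: 30.0
t: 23.2
position: [0.4554, -0.2569, 0.1663]
orientation: [-3.141, 0.0, 0.509]
wrist_force: [0.4, 1.0, -0.2]
width: 0.0216
grasp_force: 30.0
t: 23.7
position: [0.4555, -0.2571, 0.1664]
orientation: [-3.141, 0.001, 0.126]
wrist_force: [0.5, 0.7, -0.3]
width: 0.0218
grasp_force: 30.0
[ 0.45549629 -0.25710422  0.16644893] [-3.14134242e+00  6.10589901e-04  1.25816264e-01] [-0.69293139  0.35599826  1.34910275  1.91426139 -0.37742135  1.17312614
 -0.65055413] [ 0.3 -0.1 -0. ]
```

View pics/w10.png

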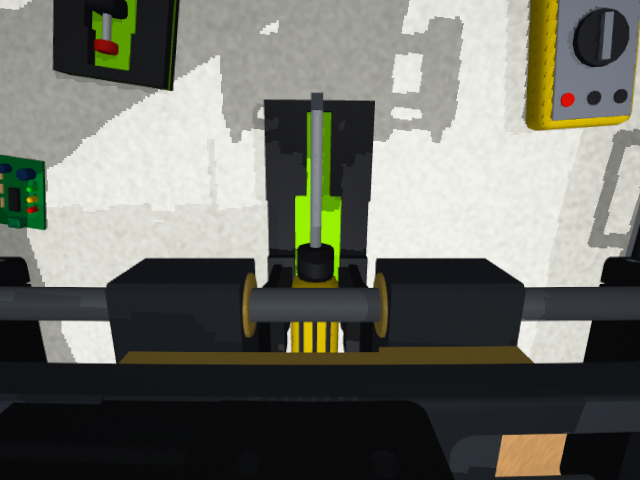

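Driver turned over its insert: tip (317,93), block front corners (264,101)/(375,101).

```bash
python3 - <<'E'
from h import *; from plant import env
import pickle
st=pickle.load(open('w10.pkl','rb')); C=cam(env,'wrist',st)
for n,p,z in(('frL',(264,101),.02),('frR',(375,101),.02),('lowL',(268,250),.02),('lowR',(367,250),.02),('tip',(317,93),.1506),('collar',(316,247),.1506),('limeL',(307,113),.01),('limeR',(331,113),.01)): print(n,toolxy(st,plane(C,p,z)[0])[:2])
E
```

```text
frL [100.1 -38.6]
frR [100.1  45.4]
lowL [-17.3 -39.1]
lowR [-17.3  43.3]
tip [87.8  0.8]
collar [22.1  0.5]
limeL [92.2 -6.3]
limeR [92.2 12.6]
```

```bash
python3 -m inch '[[[-2,1.5,30],[0,0,0],1],[[-2,1.5,60],[0,0,0],1],[[-2,1.5,85],[0,0,0],1],[[-2,1.5,95],[0,0,0],1],[[-2,1.5,95],[0,0,0],1]]'
python3 -c "
from plant import env
s=env.read_state(); print(s['position'],s['orientation'],s['joint_positions'])"
```

```text
t: 24.25
position: [0.4532, -0.2589, 0.071]
orientation: [-3.141, 0.002, 0.123]
wrist_force: [0.0, 0.2, -0.1]
width: 0.0219
grasp_force: 30.0
[ 0.45323777 -0.25889924  0.07104803] [-3.14103936e+00  1.90694555e-03  1.23211179e-01] [-0.52178275  0.47291453  1.1684949   2.00423395 -0.51781631  1.00687356
 -0.54804224]
```

J3 is moving away from its limit. Continuing down.

```bash
python3 -m inch '[[[0,0,15],[0,0,0],1],[[0,0,25],[0,0,0],1],[[0,0,30],[0,0,0],1],[[0,0,33],[0,0,0],1],[[0,0,34],[0,0,0],1],[[0,0,34],[0,0,0],1],[[0,0,34],[0,0,0],1]]'
```

```text
t: 24.95
position: [0.4542, -0.2591, 0.038]
orientation: [3.141, -0.0, 0.122]
wrist_force: [0.6, 0.1, -1.0]
width: 0.0216
grasp_force: 30.0
```

```bash
python3 -m inch '[[[0,0,0.8],[0,0,0],1],[[0,0,1],[0,0,0],1],[[0,0,1],[0,0,0],1]]'
python3 -m inch '[[[0,0,0],[0,0,0],0],[[0,0,0],[0,0,0],0],[[0,0,0],[0,0,0],0],[[0,0,0],[0,0,0],0],[[0,0,0],[0,0,0],0],[[0,0,0],[0,0,0],0],[[0,0,-10],[0,0,0],0],[[0,0,-40],[0,0,0],0]]'
python3 -m inch '[[[0,0,-40],[0,0,0],0],[[0,0,-80],[0,0,0],0],[[0,0,-100],[0,0,0],0],[[0,0,-100],[0,0,0],0],[[0,0,-100],[0,0,0],0]]'
python3 - <<'E'
from plant import env
import cv2
s=env.read_state(); print(s['joint_positions'])
cv2.imwrite('pics/w11.png',env.get_image('wrist')); cv2.imwrite('pics/s11.png',env.get_image('scene'));cv2.imwrite('pics/t11.png',env.get_image('top'))
E
```

```text
t: 25.25
position: [0.454, -0.259, 0.0368]
orientation: [3.142, -0.0, 0.122]
wrist_force: [-0.1, 0.4, -0.8]
width: 0.0217
grasp_force: 30.0
t: 26.05
position: [0.4526, -0.2584, 0.0761]
orientation: [-3.14, 0.004, 0.122]
wrist_force: [0.5, 0.1, 1.1]
width: 0.0781
grasp_force: 0.0
t: 26.55
position: [0.4542, -0.2587, 0.177]
orientation: [-3.141, -0.001, 0.123]
wrist_force: [-0.1, 0.9, -0.0]
width: 0.0868
grasp_force: 0.0
[-0.69553835  0.31351245  1.33649601  1.90368847 -0.33147189  1.1824271
 -0.68896521]
```

View pics/w11.png

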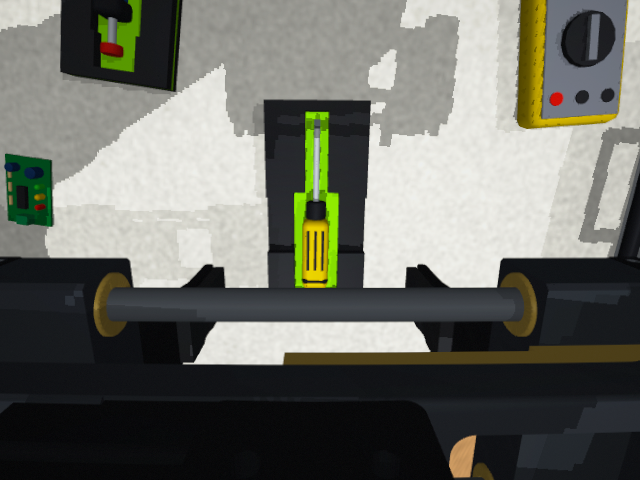

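View pics/s11.png

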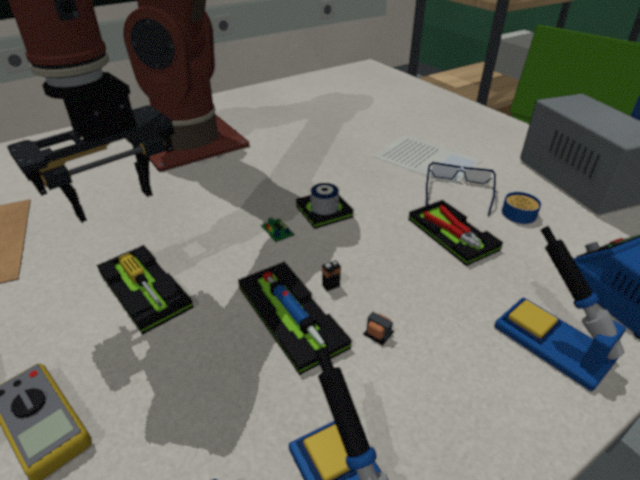

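All four tools lie flat in their cut-outs: driver (140,280), pump (287,300), cutters (455,225), reel (323,200). The board (277,230) and battery (331,275) have not moved, and the robot touches nothing.

```bash
python3 -c "
from plant import env
print(env.hand_in())"
```

```text
the job is handed in; nothing more can be done
None
```

I put the pump, screwdriver, side cutters and reel back in their own foam inserts the right way round. The last pictures show them lying flat with the board and battery where they were; I handed the job in at about 27 s, and the hand-in returned no verdict.

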